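# Snap the retaining clip onto the idler pulley's axle with the fork tool

### The arm

A 6-joint arm with a two-finger parallel gripper is mounted at the origin on a cart in front of the work surface, level with it; the furniture and walls round the work are solid. World frame = base frame: x ahead of the robot, y to its left, z up, the work surface at z = 0. Lengths are in m, angles in rad, forces in N, time in s.
With the tool pointing down it reaches from about 0.25 to 0.775 m from the base axis. Payload 4 kg.
Tool frame: the origin (TCP) lies between the finger pads; the fingertips stand 8 mm ahead of it and the grasp point (between the pads) lies 11 mm behind it; z points along the fingers, y is the line along which they close (so a half turn about z gives the same grasp; the last joint's range is limited). The gripper opens to 94 mm and grips with 3 to 60 N. Pads are 16 mm wide; open, the fingers measure 119 mm over their backs; the gripper's body (75 mm by 177 mm) begins 78 mm behind the grasp point.
Start: joints at [1.196, 0.087, 1.371, -0, 1.684, -0.103], TCP at [0.148, 0.53, 0.214] pointing down, gripper open.
Joint ranges: [-3.1, 3.1], [-0.76, 2.03], [0.27, 2.55], [-1.08, 4.22], [0.17, 2.65], [-2.57, 2.57]. Speed limits (rad/s): [2.79, 2.79, 3.14, 3.14, 3.14, 3.14].

### API

Orientations are given as a unit quaternion [x, y, z, w].
In Python, from plant import ctrl, viewer, workorder gives the robot as it stands.
- The arm moves only by the tool step_arm, never from a script. Its argument "increments" is one flat list of numbers, 4 for each row, row after row: the shift along the world's x, y, z in m, then the turn about the world's z in rad. In form: [x, y, z, turn, x, y, z, turn, ...]. A call has 1 to 8 rows; each row shifts and turns the commanded pose from where the row before left it; what a row does not reach is not made up. A row lasts 1/8 s, in which the tool goes at most 62.5 mm and 10.7 degrees, less where a joint would pass 70% of its speed; a pose out of reach is approached as far as the arm can. A call with a gripper value outside its range is refused whole. "hand" is the finger opening in m, from 0 to 0.094, set as the call begins (left out, the last holds). The fingers move at their own pace and stop on an object; the grip force is fixed at half the most. Time passes only in rows, so rows that do not move let the fingers close. It gives the time, the measured TCP pose, the force, the opening and the grip force at its end, in the units of the state.
- ctrl.sense(): the state, without advancing time (a new reading comes with each control period).
- viewer.grab_frame(name): name is "scene" or "side" or "wrist"; returns (picture, depth): 384x512x3 uint8, blue, green, red; 384x512 float32, m along the optical axis (not along the pixel's ray), 0 where there is no reading.
- viewer.camera_params(name): a dict with "camera_matrix" (3x3 intrinsics, pixels), "xyz" and "rotation" of the camera in the world; the wrist camera has in their place "T_tool_cam" (4x4, takes a point from camera to tool coordinates, whose origin is the TCP and whose axes are the flange's). Camera axes: x right, y down, z forward; pixel columns grow to the right and rows downward; lengths in m; the calibration is good to about 2 mm. A picture is of the moment at which its call begins: read the wrist's pose just before it. camera_params takes no time and is no camera call.
- workorder.sign_off(): hands the job in; it is judged then, once.
The state is a dict: "clock": time; "qpos": joint angles; "qvel": joint speeds; "joint_efforts": joint torques, N m; "ee_pos": TCP position; "orientation": TCP orientation; "wrist_force": force on the tool from outside, world axes, zero at the start; "ft_torque": the same for the moment, N m; "opening": finger opening in m; "finger_force": force on a finger pad.
Only numpy, scipy, OpenCV 4.12 (cv2) and the standard library are available. Lean on these libraries where they do the work, as an engineer would, in place of code of your own. Each camera call takes 0.05 s, during which the arm holds its last target. There are 200 camera calls.

### The job

Fit the retaining clip that keeps the belt pulley on its axle: lift the loaded fork tool out of its stand by the handle, feel for the groove near the free end of the axle, and with the tool push the clip straight down into it until it snaps fully home, without forcing it anywhere. Then draw the tool off, leaving the clip on the axle, and stand the tool back in its slot. Keep the fingers off the clip and leave the other things on the bench where they are.

Things in the scene. Friction and masses are not known exactly. Their poses are not given: they have to be found in the camera images.
- bracket: green cast pedestal bolted to the bench, base 110 x 110 x 10 mm, origin at the centre of its underside. Its boss holds a level steel axle along the bracket's x, 78 mm above the bench, free end towards -x. On it, from the boss outward: belt pulley (80 mm diameter), brass washer (34 mm), bare axle (30 mm), clip groove (24 mm), end land (30 mm). The axle is held tight and does not turn
- axle_line (a point): point on the axle's axis at the front face of the boss; axes as the bracket (x along the axle, away from its free end). How far the axle stands out of the boss differs and is not measured: the groove's centre is at x = -48 mm from here, give or take 9 mm, to be seen or felt
- axle_mid (a point): point on the axle's axis where the groove is on average (its true centre lies up to 9 mm either way along x). The groove is 5.6 mm wide, with square edges. Measured from the groove's centre: end face of the axle 23 mm towards -x; washer face 5.5 mm, pulley hub (34 mm diameter) 7.5 mm and pulley rim 17 mm towards +x
- clip: steel E-clip (split retaining clip), 50 mm outside diameter, 4 mm thick, held in the fork at the start with its mouth down; origin at the centre of its ring, x through the ring (along the axle when fitted), z from mouth to crown. Inside: a fixed lug under the crown and a rounded lug (3 mm radius) on each springy arm, 30 degrees below the middle; mouth 20 mm wide, seat 24 mm
- clip_mouth (a point): midway between the arm lugs, 7.5 mm below the clip's centre. Pressed from above, the lugs touch the 30 mm axle with the clip's centre 19 to 20 mm above the axis, or the groove at 13 to 15 mm. In the groove the push rises to 15 to 18 N, the arms pass the widest point at about 7 mm and it snaps down, centre on the axis. On the 30 mm part it cannot go on. A push over 22 N bends it
- fork_tool: clip applicator hanging upright in its stand, 0.3 kg: orange handle (22 mm along x, 30 mm along y, from 72 to 145 mm above the origin), steel guard below it (26 x 88 x 6 mm, underside 62 mm above the origin), then a flat fork 66 mm wide along y, 9 mm thick along x, ending level with the origin. Origin at the centre of the carried clip, z up the handle, x across the flat of the fork
- fork_grip (a point): the point to grip, on the handle's axis, 100 mm above the tool's origin; axes as the tool. The fork bears on the top of the clip's ring; a brass leaf spring pinches the ring by friction (about 3 N), and lets go when the tool is drawn straight up off a fitted clip
- tool_stand: grey steel stand fixed to the bench, 76 x 130 mm, 105 mm high, origin at the centre of its underside. The slot in its top is 16 mm wide along x and 72 mm long along y; the tool hangs in it by its guard, its origin then 43 mm above the bench
- stand_slot (a point): centre of the slot's mouth, in the top face of the stand; axes as the stand
- oil_can: green spout oil can, 64 mm diameter, 160 mm high, standing beside the bracket; origin under its centre; leave it alone
- pliers: blue-handled pliers lying in front of the bracket, 52 x 176 x 14 mm; origin under the centre; leave alone
- nail_pot: grey pot with a red lid, 66 mm diameter, 82 mm high; origin under its centre; leave alone
- tape_measure: yellow tape measure, 74 x 76 x 36 mm; origin under its centre; leave alone

How it is judged:
On the way, in this order (a step that is already met when the one before it is completed fails the run):
1. the tool is lifted out of its stand with the clip in its fork (height (world z) of fork_tool above 0.125 m and distance between clip and fork_tool below 0.005 m), for 0.1 s.
2. the clip has snapped home in the groove: centred on the axle within 2 mm and square to it (y of clip in the frame of axle_line between -0.002 and 0.002 m and z of clip in the frame of axle_line between -0.002 and 0.002 m and x of clip in the frame of axle_line between -0.06 and -0.036 m and angle between the x axis of clip and the x axis of bracket, either way round below 0.12 rad), for 0.1 s.
At the end, for the whole second after the job is handed in: the clip sits in the axle's groove, its centre within 2 mm of the axle's axis and square to the axle within 7 degrees; the fork tool hangs by its guard in the slot of its stand, within 10 mm of the slot's centre, upright within 7 degrees; both at rest (all of step 2 and horizontal distance between fork_tool and stand_slot below 0.01 m and height (world z) of fork_tool between 0.039 and 0.047 m and angle between fork_tool's own z axis and vertical below 0.12 rad and linear speed of each of fork_tool, clip below 0.02 m/s); the robot touches nothing.
It fails at once if the clip is forced: the fork pushes on the clip, or strikes the bracket, axle or pulley, with more than 22 N (contact force between clip and fork_tool above 22 N or contact force between fork_tool and bracket above 22 N).
It fails at once if the fingers touch the clip (contact force between the fingers and clip above 0.5 N).
It fails at once if the oil can, pliers, nail pot or tape measure is moved by more than 20 mm (distance of any of oil_can, pliers, nail_pot, tape_measure from where it was at the start of the episode above 0.02 m).
It also fails if it takes over 70 s, if anything falls off the work surface, if the arm or the gripper's body presses on something with over 40 N, if the wrist force passes 120 N, or if a joint passes its speed limit or range.

## Working session

There is one attempt and no reset: what is moved stays moved. The work goes in short steps, Python scripts to look and compute and a tool call to move; the robot and the scene stay as the last step left them, time stands still between calls to the robot, and variables do not carry over. Pictures are saved under pics/ and viewed, at most 10 in all, crops included, and the job is handed in when it is done.

Besides the shell and the picture viewer there is one more tool, called after "Request:" as name(argument=value, ...), one argument or row to a line, values as JSON. step_arm: Moves the arm, as the interface text tells. Its arguments: {"type":"object","properties":{"increments":{"type":"array","items":{"type":"number"}},"hand":{"type":"number"}},"required":["increments"]}

```bash
mkdir -p pics; cat > h.py <<'E'
import numpy as np, cv2
from plant import ctrl, viewer, workorder
from scipy.spatial.transform import Rotation as R
def cloud(name):
    s=ctrl.sense(); im,d=viewer.grab_frame(name); p=viewer.camera_params(name)
    K=np.array(p["camera_matrix"]); v,u=np.mgrid[:d.shape[0],:d.shape[1]]
    P=np.stack([(u-K[0,2])/K[0,0]*d,(v-K[1,2])/K[1,1]*d,d],-1)
    if name=="wrist":
        T=np.array(p["T_tool_cam"]); P=P@T[:3,:3].T+T[:3,3]
        P=P@R.from_quat(s["orientation"]).as_matrix().T+np.array(s["ee_pos"])
    else:
        M=np.array(p["rotation"]); 
        if M.shape!=(3,3): M=R.from_quat(M).as_matrix()
        P=P@M.T+np.array(p["xyz"])
    P[d==0]=np.nan
    return im,P,d
E
python3 - <<'E'
from h import *
print(ctrl.sense())
ims=[]
for n in("scene","side"):
    im,P,d=cloud(n); np.savez(f"{n}.npz",im=im,P=P); cv2.imwrite(f"pics/{n}.png",im)
    p=viewer.camera_params(n); print(n,p)
E
```

```text
{'clock': 0.0, 'qpos': array([ 1.19591270e+00,  8.79212794e-02,  1.37223416e+00, -9.77064135e-06,
        1.68357593e+00, -1.03080839e-01]), 'qvel': array([ 2.44056819e-05,  4.70136088e-04, -6.52720456e-04,  9.76077841e-05,
        9.70010175e-04,  6.57827845e-04]), 'joint_efforts': array([ 4.49739200e-04, -3.40189147e+01, -3.02421105e+01,  7.16934213e-02,
        3.30490828e-02, -1.57080931e-04]), 'ee_pos': array([0.14746315, 0.52932133, 0.21233277]), 'orientation': array([ 1.35483911e-01,  9.90778969e-01, -1.04011429e-03, -2.48414745e-04]), 'wrist_force': array([-0.15779975,  0.35747056, -0.28054608]), 'ft_torque': array([ 0.02366596, -0.05807123, -0.00294088]), 'finger_force': 0.0, 'opening': 0.0939622615399848}
scene {'camera_matrix': array([[467.30974045,   0.        , 257.65507615],
       [  0.        , 467.30974045, 192.53565597],
       [  0.        ,   0.        ,   1.        ]]), 'xyz': array([0.16221785, 0.81996344, 0.95007124]), 'rotation': array([-0.2078428 ,  0.90723539, -0.35607681,  0.08327438])}
side {'camera_matrix': array([[401.88639942,   0.        , 250.6729872 ],
       [  0.        , 401.88639942, 191.95592761],
       [  0.        ,   0.        ,   1.        ]]), 'xyz': array([0.21789196, 0.91524922, 0.63979989]), 'rotation': array([-0.16162985,  0.85975155, -0.47794193,  0.07921216])}
```

View pics/scene.png

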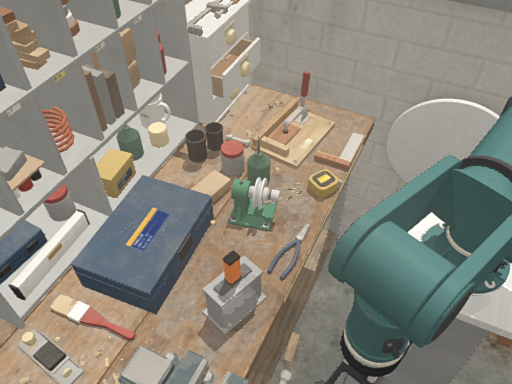

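View pics/side.png

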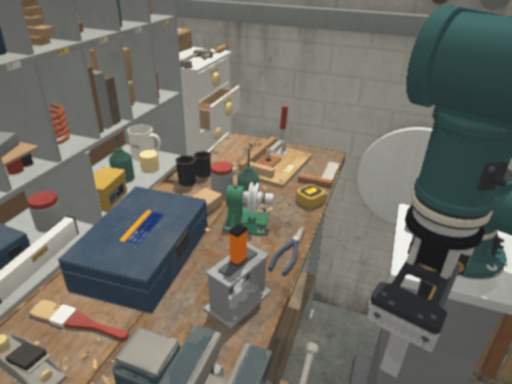

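The scene shows the stand with the orange handle (232,267), the green bracket with the pulley at (262,195), the pliers at (290,250), the tape at (323,183), the oil can at (258,165) and the pot at (232,152).

```bash
python3 - <<'E'
from h import *
def rect(q):
    r=cv2.minAreaRect((q[:,:2]*1000).astype(np.float32)); return np.round(r[0],1),np.round(r[1],1),round(r[2],1)
for n in("scene","side"):
    f=np.load(n+".npz"); im,P=f["im"].astype(int),f["P"]; B,G,Rr=im[...,0],im[...,1],im[...,2]
    print(n)
    o=(Rr>150)&(G<130)&(B<80)&(P[...,2]>.10)&(P[...,2]<.22)
    v,u=np.nonzero(o); 
    q=P[o]; m=np.median(q,0); q=q[np.linalg.norm(q[:,:2]-m[:2],axis=1)<.04]
    print("handle",m,len(q),q[:,2].min(),q[:,2].max(),rect(q), "top",rect(q[q[:,2]>.183]))
    near=np.linalg.norm(P[...,:2]-m[:2],axis=-1)<.09
    t=P[near&(abs(P[...,2]-.105)<.004)&(abs(Rr-B)<30)]; print("standtop",len(t),rect(t))
    g=(G>Rr+25)&(G>B+8)&(P[...,2]<.2)&(P[...,2]>-.01)&(np.linalg.norm(P[...,:2]-m[:2],axis=-1)<.45)
    q=P[g&(abs(P[...,2]-.010)<.004)]; print("base",len(q),rect(q))
    for (z0,z1) in((.02,.05),(.05,.09),(.09,.13),(.13,.17)):
        q=P[g&(P[...,2]>z0)&(P[...,2]<z1)]; print(z0,len(q),rect(q) if len(q)>4 else"")
f=np.load("scene.npz");P=f["P"]
for (u,v) in ((262,195),(270,190),(276,197),(277,192),(240,200),(250,215),(258,165),(232,150),(323,183),(303,232),(290,250),(270,222)): print(u,v,np.round(P[v,u],3))
im=f["im"];cv2.imwrite("pics/c.png",cv2.resize(im[130:340,190:350],None,fx=3.6,fy=2.8*3.6/2.8,interpolation=2)[:600*2][:756])
im=cv2.resize(im[140:290,200:350],None,fx=4,fy=4,interpolation=2);cv2.imwrite("pics/c.png",im)
E
```

```text
scene
handle [0.43870369 0.37336064 0.15105841] 272 0.11703395414111628 0.1809837285433954 (array([440.2, 370.1]), array([32.6, 17. ]), 36.1) top (array([0., 0.]), array([0., 0.]), 0.0)
standtop 868 (array([445.5, 362.7]), array([121.5,  61.7]), 70.7)
base 503 (array([531.9,  72.5]), array([105.1, 158.8]), 10.4)
0.02 29 (array([553.1, 134. ]), array([ 7.1, 22.4]), 11.6)
0.05 2 
0.09 206 (array([560.1, 106. ]), array([41.3, 41.8]), 9.5)
0.13 0 
side
handle [0.44725813 0.36630649 0.13130114] 407 0.1160645560946233 0.1784347253327736 (array([438.9, 372.1]), array([33. , 18.5]), 30.9) top (array([0., 0.]), array([0., 0.]), 0.0)
standtop 805 (array([442.3, 364.8]), array([121.3,  60.4]), 70.9)
base 476 (array([524.4,  99. ]), array([103.7, 106.9]), 11.5)
0.02 148 (array([564.4,  73.4]), array([ 53.9, 143.7]), 26.6)
0.05 327 (array([554.9,  59.7]), array([ 57.8, 157.4]), 10.0)
0.09 193 (array([565.8,  57.9]), array([ 41.5, 143.9]), 10.1)
0.13 0 
262 195 [0.501 0.103 0.087]
270 190 [0.49  0.079 0.088]
276 197 [0.467 0.092 0.085]
277 192 [0.47  0.081 0.092]
240 200 [0.554 0.122 0.063]
250 215 [0.529 0.117 0.011]
258 165 [ 0.563 -0.003  0.074]
232 150 [ 0.652 -0.021  0.08 ]
323 183 [ 0.39  -0.05   0.038]
303 232 [0.382 0.108 0.009]
290 250 [ 0.393  0.167 -0.001]
270 222 [0.472 0.114 0.009]
```

View pics/c.png

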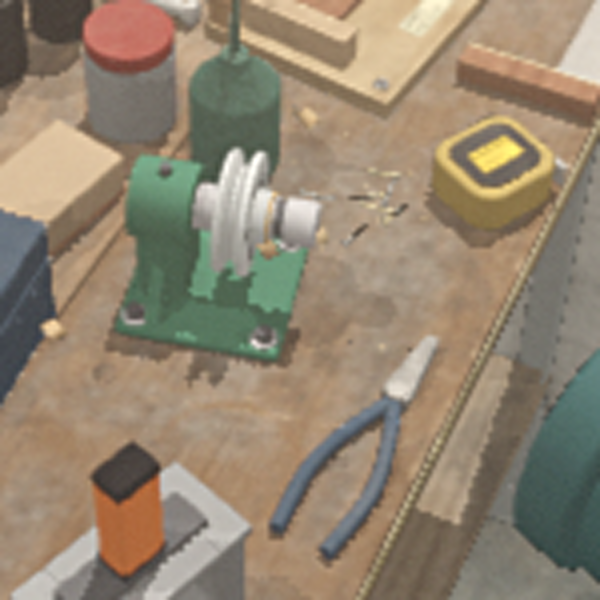

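The crop shows the axle's dark groove band near (283,212), just outside the washer, with the free end at (312,222). Bracket yaw comes out at about 10.5° and stand yaw at about -19°. Next I'll go above the stand.

Request:
step_arm(
  increments=[0, 0, 0.06, -0.18, 0.03, -0.02, 0.05, -0.18, 0.05, -0.03, 0, -0.18, 0.05, -0.03, 0, -0.18, 0.05, -0.03, 0, -0.18, 0.05, -0.03, 0, -0.18, 0.05, -0.02, 0, -0.18, 0.017, -0.005, 0, -0.18],
  hand=0.094,
)

```text
clock: 1.1
ee_pos: [0.4471, 0.3628, 0.322]
orientation: [0.758, 0.652, -0.001, 0.0]
wrist_force: [-0.4, -0.0, -0.4]
opening: 0.0942
finger_force: 0.0
```

Request:
step_arm(
  increments=[0, 0, 0, -0.18, 0, 0, 0, -0.014, 0, 0, 0, 0],
)

```text
clock: 1.48
ee_pos: [0.4444, 0.3649, 0.3233]
orientation: [0.814, 0.58, -0.0, 0.0]
wrist_force: [0.9, 0.6, 0.2]
opening: 0.0941
finger_force: 0.0
```

```bash
python3 - <<'E'
from h import *
s=ctrl.sense();print(s["ee_pos"],s["orientation"],s["wrist_force"])
im,P,d=cloud("wrist");np.savez("w1.npz",im=im,P=P);cv2.imwrite("pics/w1.png",im)
E
```

```text
[0.4443606  0.36493672 0.32329092] [ 8.14292515e-01  5.80454692e-01 -2.23904551e-04  5.80538994e-06] [0.85335286 0.64283397 0.18362518]
```

View pics/w1.png

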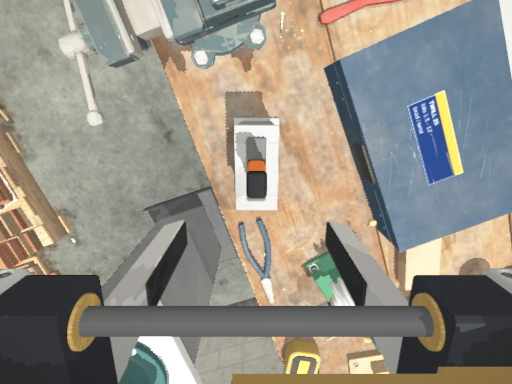

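The wrist view shows the stand top at (256,165) and the black handle top at (257,185).

```bash
python3 - <<'E'
from h import *
f=np.load("w1.npz");im,P=f["im"].astype(int),f["P"]
def rect(q):
    r=cv2.minAreaRect((q[:,:2]*1000).astype(np.float32)); return np.round(r[0],1),np.round(r[1],1),round(r[2],1),len(q)
sub=np.zeros(P.shape[:2],bool);sub[95:230,215:300]=1
for z,w in((.188,.006),(.105,.004),(.111,.003)):
    m=sub&(abs(P[...,2]-z)<w); print(z,rect(P[m]))
dark=sub&(im.max(-1)<60)&(P[...,2]>.15); print("dark",rect(P[dark]),np.nanmedian(P[dark],0))
print(np.nanpercentile(P[sub&(P[...,2]>.15)][:,2],[50,99]))
E
```

```text
0.188 (array([444.3, 363.9]), array([29.4, 22.4]), 71.4, 548)
0.105 (array([443.9, 363.3]), array([118.7,  60. ]), 71.1, 2451)
0.111 (array([443.9, 363.3]), array([86.3, 25.3]), 71.5, 494)
dark (array([444.6, 364.7]), array([27.6, 20. ]), 71.4, 130) [0.44532419 0.37392305 0.1875897 ]
[0.18817306 0.19008117]
```

Request:
step_arm(
  increments=[0, -0.001, -0.04, 0.006, 0, 0, -0.05, 0, 0, 0, -0.05, 0, 0, 0, -0.035, 0, 0, 0, -0.016, 0, 0, 0, 0, 0],
)

```text
clock: 2.28
ee_pos: [0.4441, 0.3638, 0.1319]
orientation: [0.813, 0.582, -0.001, 0.0]
wrist_force: [-0.1, -0.1, -0.1]
opening: 0.094
finger_force: 0.0
```

Request:
step_arm(
  increments=[0, 0, 0, 0, 0, 0, 0, 0, 0, 0, 0, 0, 0, 0, 0, 0, 0, 0, 0, 0, 0, 0, 0, 0],
  hand=0.0,
)

```text
clock: 3.02
ee_pos: [0.4446, 0.3638, 0.1325]
orientation: [0.813, 0.582, -0.0, 0.0]
wrist_force: [0.3, 0.3, 0.7]
opening: 0.0373
finger_force: 0.0
```

Request:
step_arm(
  increments=[0, 0, 0, 0, 0, 0, 0, 0, 0, 0, 0, 0, 0, 0, 0, 0, 0, 0, 0, 0],
)

```text
clock: 3.65
ee_pos: [0.4446, 0.3638, 0.1324]
orientation: [0.813, 0.582, -0.0, -0.0]
wrist_force: [-0.4, -0.0, 0.2]
opening: 0.0222
finger_force: 30.0
```

Request:
step_arm(
  increments=[0, 0, 0.005, 0, 0, 0, 0.02, 0, 0, 0, 0.03, 0, 0, 0, 0.035, 0, 0, 0, 0.035, 0, 0, 0, 0.025, 0, 0, 0, 0, 0],
)

```text
clock: 4.53
ee_pos: [0.4455, 0.3643, 0.2847]
orientation: [0.813, 0.582, 0.002, 0.0]
wrist_force: [-0.3, -0.4, -4.0]
opening: 0.022
finger_force: 30.0
```

```bash
python3 - <<'E'
from h import *
print(ctrl.sense()["wrist_force"])
for n in("scene","side"):
    f=np.load(n+".npz"); im,P=f["im"].astype(int),f["P"]; B,G,Rr=im[...,0],im[...,1],im[...,2]
    sat=im.max(-1)-im.min(-1)
    box=(P[...,0]>.44)&(P[...,0]<.60)&(P[...,1]>.03)&(P[...,1]<.16)
    q=P[box&(G>Rr+20)&(abs(P[...,2]-.010)<.003)]
    r=cv2.minAreaRect((q[:,:2]*1000).astype(np.float32)); print(n,"base",r)
    yaw=np.radians(10.5); ux=np.array([np.cos(yaw),np.sin(yaw)]);uy=np.array([-ux[1],ux[0]])
    c=np.array([.525,.099])
    m=box&(P[...,2]>.055)
    q=P[m];l=np.stack([(q[:,:2]-c)@ux,(q[:,:2]-c)@uy,q[:,2]],-1)*1000
    col=im[m]
    for a in range(-66,60,3):
        k=(l[:,0]>=a)&(l[:,0]<a+3)
        if k.sum()>3:
            t=l[k]; print(a,k.sum(),"y",t[:,1].min().round(1),t[:,1].max().round(1),"z",t[:,2].min().round(1),t[:,2].max().round(1),"y@top",np.median(t[t[:,2]>t[:,2].max()-2][:,1]).round(1),col[k].mean(0).round())
E
```

```text
[-0.31607834 -0.42165652 -3.99024956]
scene base ((527.6293334960938, 101.1956787109375), (106.22451782226562, 98.73585510253906), 12.246569633483887)
-63 23 y -16.5 8.1 z 65.1 93.1 y@top -6.0 [162. 168. 175.]
-60 14 y -18.0 6.3 z 71.1 93.8 y@top -3.4 [187. 192. 199.]
-57 15 y -15.8 9.6 z 73.2 95.2 y@top -3.1 [183. 189. 195.]
-54 14 y -12.8 11.9 z 71.4 95.0 y@top 3.7 [178. 184. 190.]
-51 16 y -13.3 8.0 z 69.3 93.5 y@top -3.8 [176. 181. 187.]
-48 11 y -14.8 7.8 z 75.2 93.2 y@top -1.4 [177. 183. 189.]
-45 14 y -10.4 6.3 z 71.8 93.1 y@top -7.0 [162. 168. 173.]
-42 11 y -19.2 6.8 z 71.1 91.4 y@top -9.7 [110. 117. 121.]
-39 15 y -13.6 9.6 z 66.7 94.2 y@top 0.3 [127. 134. 141.]
-36 17 y -13.5 11.1 z 75.2 99.4 y@top -1.0 [140. 166. 185.]
-33 15 y -13.6 10.4 z 70.9 98.9 y@top -4.0 [175. 190. 198.]
-30 15 y -13.2 11.1 z 71.8 95.1 y@top -3.6 [184. 191. 193.]
-27 17 y -10.1 31.5 z 67.8 95.3 y@top -6.1 [178. 185. 188.]
-24 88 y -39.6 35.5 z 55.4 120.7 y@top -5.2 [165. 172. 175.]
-21 38 y -41.5 34.6 z 60.1 120.0 y@top 0.9 [182. 190. 192.]
-18 20 y -22.5 27.8 z 75.5 116.7 y@top -8.6 [178. 186. 189
[... 3118 characters left out ...]
.]
18 27 y -10.7 24.4 z 57.5 104.9 y@top 0.5 [ 84. 109.  65.]
21 25 y -10.4 24.2 z 56.8 105.3 y@top -4.7 [ 85. 110.  65.]
24 26 y -6.5 26.5 z 57.2 104.5 y@top 1.4 [ 81. 105.  63.]
27 26 y -9.4 26.1 z 58.5 107.1 y@top 0.2 [ 82. 104.  65.]
30 28 y -2.6 24.8 z 55.4 110.3 y@top -1.4 [78. 98. 65.]
33 29 y -1.6 26.6 z 55.5 109.1 y@top 0.4 [77. 98. 63.]
36 26 y -4.1 26.8 z 56.8 105.2 y@top 3.6 [ 83. 107.  65.]
39 24 y -13.0 28.0 z 57.7 104.2 y@top 3.6 [ 80. 103.  64.]
42 24 y -10.0 26.9 z 57.8 104.9 y@top -0.4 [ 84. 108.  66.]
45 29 y -11.8 26.4 z 57.8 104.1 y@top 2.5 [ 81. 104.  65.]
48 24 y -6.3 26.4 z 58.5 104.6 y@top 1.0 [ 84. 108.  74.]
51 20 y -6.9 25.2 z 63.8 103.9 y@top 3.6 [ 85. 105.  86.]
```

Request:
step_arm(
  increments=[0, -0.03, 0, 0.06, 0.01, -0.045, 0, 0.09, 0.01, -0.055, 0, 0.09, 0.01, -0.055, 0, 0.09, 0.01, -0.05, 0, 0.09, 0, -0.03, 0, 0.07, 0, -0.008, 0, 0.025, 0, 0, 0, 0],
)

```text
clock: 5.52
ee_pos: [0.484, 0.0901, 0.2804]
orientation: [0.639, 0.769, -0.001, -0.001]
wrist_force: [0.9, 0.7, -3.6]
opening: 0.022
finger_force: 30.0
```

```bash
python3 - <<'E'
from h import *
s=ctrl.sense();print(s["ee_pos"],s["orientation"],s["wrist_force"],s["qpos"])
im,P,d=cloud("wrist");np.savez("w2.npz",im=im,P=P);cv2.imwrite("pics/w2.png",im)
E
```

```text
[0.48403701 0.09005162 0.28042172] [ 0.63916724  0.76906591 -0.00116332 -0.0012297 ] [ 0.90896975  0.69200817 -3.6412916 ] [ 6.87139592e-02 -4.26342893e-02  1.37171735e+00  1.55813963e-05
  1.81589510e+00 -1.15246317e-01]
```

View pics/w2.png

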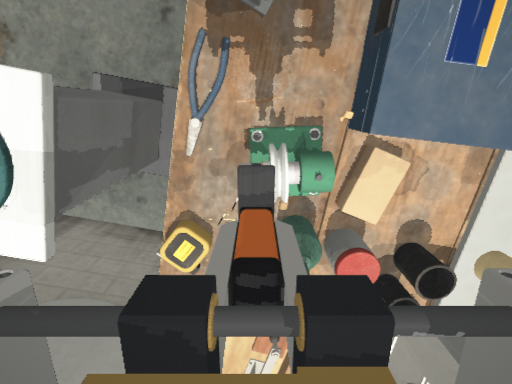

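The tool hangs upright. The guard (256,180) hides the axle, while the pulley (283,172) and boss (318,172) can be seen, so I'll fit the boss and pulley for the axis.

```bash
python3 - <<'E'
from h import *
from scipy.optimize import least_squares
f=np.load("w2.npz");im,P=f["im"].astype(int),f["P"];B,G,Rr=im[...,0],im[...,1],im[...,2]
sub=np.zeros(P.shape[:2],bool);sub[145:200,298:340]=1
m=sub&(P[...,2]>.083)&(P[...,2]<.125);q=P[m];print(len(q))
def res(p): # axis line y=a+b*(x-.55), z=h, radius r
    d=np.array([1,p[1]])/np.hypot(1,p[1]); n=np.array([-d[1],d[0]])
    l=(q[:,:2]-[.55,p[0]])@n
    return np.hypot(l,q[:,2]-.078)-p[2]
s=least_squares(res,[.105,.18,.027],loss="soft_l1",f_scale=.001);a,b,r=s.x
print("boss axis y@.55",a,"yaw",np.degrees(np.arctan(b)),"r",r,np.median(abs(s.fun)), "y@.485",a+b*(-.065))
g=np.zeros(P.shape[:2],bool);g[120:200,240:340]=1
k=P[g&(abs(P[...,2]-.010)<.004)&(G>Rr+15)];print(cv2.minAreaRect((k[:,:2]*1000).astype(np.float32)),len(k))
yaw=np.radians(10.8);ux=np.array([np.cos(yaw),np.sin(yaw)]);uy=np.array([-ux[1],ux[0]])
g[:]=0;g[135:205,225:340]=1
m=g&(P[...,2]>.07)
l=np.stack([(P[m][:,:2]-[.526,.0985])@ux,(P[m][:,:2]-[.526,.0985])@uy,P[m][:,2]],-1)*1000
for a in range(-70,70,2):
    k=(l[:,0]>=a)&(l[:,0]<a+2)
    if k.sum()>2:t=l[k];print(a,k.sum(),t[:,1:].min(0).round(1),t[:,1:].max(0).round(1))
E
```

```text
1385
boss axis y@.55 0.10018012611906911 yaw 12.929452656959242 r 0.026546256439466516 0.0004859578468707597 y@.485 0.0852579689951244
((528.3782958984375, 96.0140609741211), (109.08340454101562, 108.969970703125), 12.061300277709961) 1668
-56 102 [ 8.8 75.3] [ 42.9 260.4]
-54 118 [ 8.8 73.6] [ 43.  260.1]
-52 115 [ 9. 76.] [ 43.1 260.4]
-50 111 [ 9.3 76.5] [ 43.  260.3]
-48 112 [ 15.4 196.6] [ 42.9 260.3]
-46 124 [ 15.4 191.6] [ 42.9 260.4]
-44 124 [ 15.4 191.7] [ 43.  260.1]
-42 122 [ 15.4 191.7] [ 42.8 260.5]
-40 123 [ 9.9 79.2] [ 42.9 260.4]
-38 124 [ 9.6 74.3] [ 43.  260.1]
-36 118 [ 9.9 82.8] [ 42.8 260.2]
-34 113 [ 9.8 74.5] [ 43.  260.4]
-32 111 [ 9.6 75.1] [ 42.7 260. ]
-30 23 [ 9.8 75.7] [ 35.6 259.2]
-28 19 [ 9.8 75.9] [34.9 86.3]
-26 44 [12.1 70.6] [ 35.  112.9]
-24 39 [13.7 82. ] [ 35.1 114.6]
-22 54 [-33.9  78.5] [ 33.2 117.2]
-20 73 [-36.8  81.7] [ 31.  115.9]
-18 67 [-34.3  78.3] [ 26.7 112.4]
-16 76 [-31.8  78.4] [ 26.9 109.1]
-14 94 [-30.9  73.8] [ 30.8 110.2]
-12 106 [-34.   71.7] [ 34.  113.9]
-10 113 [-37.3  78.7] [ 35.8 117.8]
-8 93 [-39.9  79.7] [ 35.9 118.9]
-
[... 300 characters left out ...]
 70.9] [ 23.3 106.6]
14 64 [-26.4  75.2] [ 23.6 105.9]
16 71 [-26.5  75. ] [ 23.5 106. ]
18 64 [-26.1  74.6] [ 23.5 105.3]
20 63 [-26.1  75. ] [ 23.5 106.6]
22 70 [-26.3  75.6] [ 23.9 106.8]
24 62 [-26.2  77.3] [ 23.9 105.4]
26 68 [-26.9  79. ] [ 24.1 106.3]
28 66 [-26.9  78.1] [ 24.1 110.4]
30 67 [-27.4  78.8] [ 24.1 110.9]
32 71 [-27.6  77.5] [ 24.  111.3]
34 58 [-27.8  80.6] [ 24.4 110.9]
36 62 [-28.5  79.8] [ 24.2 109.6]
38 67 [-28.7  80.7] [ 24.4 105.9]
40 63 [-25.1  81.4] [ 24.4 105.8]
42 64 [-24.4  73.1] [ 24.5 105.7]
44 70 [-24.8  74.4] [ 24.7 105.4]
46 59 [-24.7  73.1] [ 24.7 104.9]
48 70 [-24.7  74.4] [ 24.8 105.4]
50 65 [-24.9  74.1] [ 24.7 105.5]
52 42 [-25.   81.3] [ 24.4 105.1]
```

Request:
step_arm(
  increments=[0.002, -0.003, 0, 0.029, 0, 0, -0.03, 0, 0, 0, -0.03, 0, 0, 0, -0.02, 0, 0, 0, -0.006, 0, 0, 0, 0, 0, 0, 0, 0, 0],
)

```text
clock: 6.45
ee_pos: [0.4874, 0.088, 0.1978]
orientation: [0.627, 0.779, 0.001, 0.001]
wrist_force: [-0.2, 0.5, -3.3]
opening: 0.0215
finger_force: 30.0
```

```bash
python3 - <<'E'
from h import *
s=ctrl.sense();print(s["ee_pos"],s["orientation"],s["wrist_force"],s["ft_torque"],2*np.degrees(np.arctan2(s["orientation"][1],s["orientation"][0]))-90)
for n in("scene","side"):
    im,P,d=cloud(n);np.savez(n+"2.npz",im=im,P=P)
    c=cv2.resize(im[130:250,200:320] if n=="scene" else im[160:260,190:290],(400,400),interpolation=2)
    cv2.imwrite("pics/%s_2.png"%n,c)
a=np.hstack([cv2.imread("pics/scene_2.png"),cv2.imread("pics/side_2.png")]);cv2.imwrite("pics/both2.png",a)
E
```

```text
[0.48737674 0.08800161 0.19783715] [0.62698167 0.77903303 0.00082581 0.00091776] [-0.23440529  0.451085   -3.26962683] [-0.05871565  0.02780279 -0.03193856] 12.344359561309275
```

View pics/both2.png

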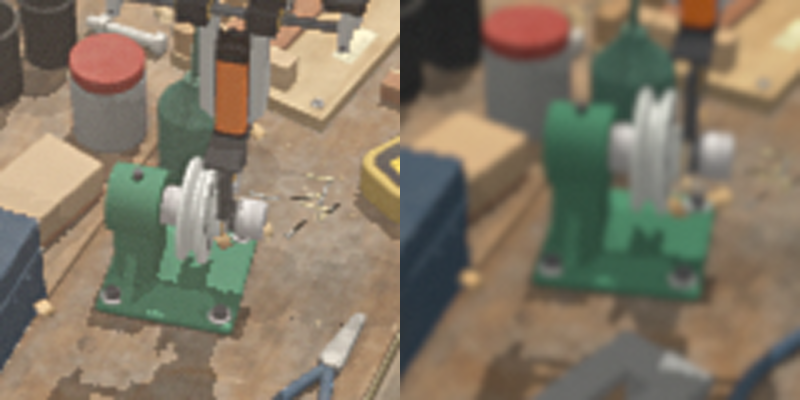

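The scene and side crops show the fork coming down between the pulley and the end land (scene crop 250,215; side crop 718,150). I'll measure the gaps along the axle.

```bash
python3 - <<'E'
from h import *
yaw=np.radians(12.2);ux=np.array([np.cos(yaw),np.sin(yaw)]);uy=np.array([-ux[1],ux[0]])
c=np.array([.5284,.0960])
for n in("scene2","side2"):
    f=np.load(n+".npz");P=f["P"];im=f["im"].astype(int)
    l=np.stack([(P[...,:2]-c)@ux,(P[...,:2]-c)@uy,P[...,2]],-1)*1000
    print(n)
    for nm,z0,z1,br in(("land",70,98,(120,256)),("fork",105,145,(0,120)),("fork_lo",85,105,(0,110)),("guard",148,163,(0,120)),("handle",165,230,None)):
        m=(l[...,2]>z0)&(l[...,2]<z1)&(l[...,0]>-80)&(l[...,0]<-28)&(abs(l[...,1])<50)
        g=im.mean(-1)
        if br: m&=(g>br[0])&(g<br[1])
        if nm=="handle": m&=(im[...,2]>150)&(im[...,0]<90)
        q=l[m]
        if len(q):print(nm,len(q),np.percentile(q,[2,10,50,90,98],axis=0).round(1).T.tolist())
E
```

```text
scene2
land 127 [[-65.4, -64.1, -53.8, -33.0, -28.6], [-13.4, -7.1, 8.0, 13.3, 15.1], [71.1, 75.3, 87.7, 93.0, 95.0]]
fork 60 [[-45.1, -44.8, -42.8, -37.2, -36.7], [-26.5, -21.2, 30.6, 33.4, 34.4], [110.2, 112.3, 125.9, 139.3, 143.7]]
fork_lo 7 [[-43.6, -43.2, -42.4, -41.2, -41.1], [-8.4, -5.7, 2.4, 11.5, 18.9], [87.4, 87.6, 88.8, 92.7, 96.1]]
guard 13 [[-44.9, -44.0, -39.8, -37.0, -36.4], [25.1, 27.8, 30.3, 33.7, 35.2], [148.2, 148.7, 152.4, 154.2, 155.1]]
handle 132 [[-50.9, -50.1, -41.9, -32.7, -32.0], [9.3, 11.3, 13.4, 15.2, 16.4], [183.9, 187.5, 206.8, 224.7, 228.4]]
side2
land 109 [[-67.3, -65.1, -52.6, -30.1, -28.7], [-6.6, 0.4, 10.9, 15.8, 18.0], [72.0, 77.7, 87.9, 92.8, 94.3]]
fork 67 [[-47.0, -46.8, -43.7, -38.6, -38.2], [-26.8, -17.9, 32.8, 35.0, 35.9], [109.6, 111.8, 127.2, 139.4, 142.5]]
fork_lo 15 [[-46.3, -46.0, -43.9, -41.0, -40.4], [-8.8, -5.4, 7.9, 24.4, 24.8], [85.6, 85.6, 93.5, 100.6, 102.1]]
guard 19 [[-46.9, -46.5, -42.7, -39.8, -39.3], [12.6, 16.8, 28.5, 32.5, 34.6], [148.6, 149.2, 151.5, 152.5, 153.3]]
handle 114 [[-50.8, -49.9, -43.2, -37.4, -35.7], [12.5, 14.1, 15.6, 17.4, 18.1], [185.3, 188.4, 205.5, 224.1, 227.8]]
```

Request:
step_arm(
  increments=[-0.0012, -0.001, -0.003, 0, 0, 0, -0.003, 0, 0, 0, -0.001, 0, 0, 0, 0, 0],
)

```text
clock: 7.05
ee_pos: [0.4854, 0.0868, 0.1893]
orientation: [0.627, 0.779, -0.0, -0.0]
wrist_force: [0.1, 0.3, -3.2]
opening: 0.022
finger_force: 30.0
```

Request:
step_arm(
  increments=[0, 0, -0.001, 0, 0, 0, 0, 0],
)

```text
clock: 7.3
ee_pos: [0.4855, 0.0868, 0.1885]
orientation: [0.627, 0.779, -0.0, 0.0]
wrist_force: [0.8, 0.5, -4.1]
opening: 0.0218
finger_force: 30.0
```

Request:
step_arm(
  increments=[0, 0, -0.001, 0, 0, 0, 0, 0],
)

```text
clock: 7.55
ee_pos: [0.4854, 0.0868, 0.1874]
orientation: [0.627, 0.779, -0.0, -0.0]
wrist_force: [0.2, -0.1, -3.1]
opening: 0.0217
finger_force: 30.0
```

Request:
step_arm(
  increments=[0, 0, -0.001, 0, 0, 0, 0, 0],
)

```text
clock: 7.8
ee_pos: [0.4854, 0.0868, 0.1864]
orientation: [0.627, 0.779, -0.0, -0.0]
wrist_force: [-0.2, 0.3, -4.2]
opening: 0.0218
finger_force: 30.0
```

Request:
step_arm(
  increments=[0, 0, -0.0007, 0, 0, 0, 0, 0],
)

```text
clock: 8.05
ee_pos: [0.4854, 0.0868, 0.1857]
orientation: [0.627, 0.779, -0.0, -0.0]
wrist_force: [-0.5, 0.3, -4.4]
opening: 0.0218
finger_force: 30.0
```

Request:
step_arm(
  increments=[0, 0, -0.0007, 0, 0, 0, 0, 0],
)

```text
clock: 8.3
ee_pos: [0.4854, 0.0868, 0.185]
orientation: [0.627, 0.779, -0.0, -0.0]
wrist_force: [-1.1, -0.2, -4.8]
opening: 0.0218
finger_force: 30.0
```

Request:
step_arm(
  increments=[0, 0, -0.0007, 0, 0, 0, 0, 0],
)

```text
clock: 8.55
ee_pos: [0.4854, 0.0868, 0.1843]
orientation: [0.627, 0.779, -0.0, -0.0]
wrist_force: [0.7, -0.7, -3.2]
opening: 0.022
finger_force: 30.0
```

No contact although it is below the land height (19–20 mm above the axis), so the clip is probably entering the groove.

Request:
step_arm(
  increments=[0, 0, -0.001, 0, 0, 0, 0, 0],
)

```text
clock: 8.8
ee_pos: [0.4855, 0.0867, 0.1834]
orientation: [0.627, 0.779, -0.0, 0.0]
wrist_force: [-0.3, -0.1, -3.5]
opening: 0.0218
finger_force: 30.0
```

Request:
step_arm(
  increments=[0, 0, -0.001, 0, 0, 0, 0, 0],
)

```text
clock: 9.05
ee_pos: [0.4855, 0.0867, 0.1824]
orientation: [0.627, 0.779, -0.0, 0.0]
wrist_force: [-0.1, -0.9, -3.3]
opening: 0.0222
finger_force: 30.0
```

Request:
step_arm(
  increments=[0, 0, -0.0007, 0, 0, 0, 0, 0],
)

```text
clock: 9.3
ee_pos: [0.4856, 0.0868, 0.182]
orientation: [0.627, 0.779, 0.0, 0.0]
wrist_force: [1.2, -0.2, -2.1]
opening: 0.022
finger_force: 30.0
```

Contact begins at about 14.5 mm, which matches the groove.

Request:
step_arm(
  increments=[0, 0, -0.0008, 0, 0, 0, 0, 0],
)

```text
clock: 9.55
ee_pos: [0.4858, 0.0869, 0.1815]
orientation: [0.627, 0.779, 0.0, 0.0]
wrist_force: [0.4, -0.0, 0.6]
opening: 0.0219
finger_force: 30.0
```

Request:
step_arm(
  increments=[0, 0, -0.0008, 0, 0, 0, 0, 0],
)

```text
clock: 9.8
ee_pos: [0.4859, 0.0868, 0.181]
orientation: [0.627, 0.779, 0.001, 0.001]
wrist_force: [-0.1, -0.4, 4.3]
opening: 0.0217
finger_force: 30.0
```

Request:
step_arm(
  increments=[0, 0, -0.0008, 0, 0, 0, 0, 0],
)

```text
clock: 10.05
ee_pos: [0.486, 0.0868, 0.1802]
orientation: [0.627, 0.779, 0.001, 0.001]
wrist_force: [-0.6, -1.0, 5.9]
opening: 0.0223
finger_force: 30.0
```

Request:
step_arm(
  increments=[0, 0, -0.0008, 0, 0, 0, 0, 0],
)

```text
clock: 10.3
ee_pos: [0.4861, 0.0868, 0.1795]
orientation: [0.627, 0.779, 0.001, 0.001]
wrist_force: [0.8, -1.1, 4.5]
opening: 0.0218
finger_force: 30.0
```

Request:
step_arm(
  increments=[0, 0, -0.0008, 0, 0, 0, 0, 0],
)

```text
clock: 10.55
ee_pos: [0.4862, 0.0868, 0.179]
orientation: [0.627, 0.779, 0.001, 0.001]
wrist_force: [-0.0, -0.7, 6.3]
opening: 0.0221
finger_force: 30.0
```

Request:
step_arm(
  increments=[0, 0, -0.0006, 0, 0, 0, 0, 0],
)

```text
clock: 10.8
ee_pos: [0.4863, 0.0868, 0.1787]
orientation: [0.627, 0.779, 0.001, 0.001]
wrist_force: [0.7, -1.1, 7.7]
opening: 0.0219
finger_force: 30.0
```

Request:
step_arm(
  increments=[0, 0, -0.0006, 0, 0, 0, 0, 0],
)

```text
clock: 11.05
ee_pos: [0.4864, 0.0868, 0.1783]
orientation: [0.627, 0.779, 0.001, 0.001]
wrist_force: [-0.8, -1.1, 7.7]
opening: 0.022
finger_force: 30.0
```

Request:
step_arm(
  increments=[0, 0, -0.0006, 0, 0, 0, 0, 0],
)

```text
clock: 11.3
ee_pos: [0.4865, 0.0868, 0.1779]
orientation: [0.627, 0.779, 0.001, 0.001]
wrist_force: [-0.6, -1.0, 9.6]
opening: 0.0219
finger_force: 30.0
```

Request:
step_arm(
  increments=[0, 0, -0.0006, 0, 0, 0, 0, 0],
)

```text
clock: 11.55
ee_pos: [0.4864, 0.0868, 0.1769]
orientation: [0.627, 0.779, 0.001, 0.001]
wrist_force: [0.0, -1.2, 6.9]
opening: 0.0221
finger_force: 30.0
```

Request:
step_arm(
  increments=[0, 0, -0.0006, 0, 0, 0, 0, 0],
)

```text
clock: 11.8
ee_pos: [0.4862, 0.0868, 0.1756]
orientation: [0.627, 0.779, 0.001, 0.001]
wrist_force: [0.4, -0.4, 5.4]
opening: 0.022
finger_force: 30.0
```

Request:
step_arm(
  increments=[0, 0, -0.0006, 0, 0, 0, 0, 0],
)

```text
clock: 12.05
ee_pos: [0.4861, 0.0868, 0.1746]
orientation: [0.627, 0.779, 0.001, 0.001]
wrist_force: [0.3, -1.1, 5.0]
opening: 0.0217
finger_force: 30.0
```

Request:
step_arm(
  increments=[0, 0, -0.0006, 0, 0, 0, 0, 0],
)

```text
clock: 12.3
ee_pos: [0.4854, 0.0867, 0.1726]
orientation: [0.627, 0.779, -0.0, -0.0]
wrist_force: [1.7, -1.4, 0.4]
opening: 0.0219
finger_force: 30.0
```

Request:
step_arm(
  increments=[0, 0, -0.001, 0, 0, 0, 0, 0],
)

```text
clock: 12.55
ee_pos: [0.485, 0.0867, 0.171]
orientation: [0.627, 0.779, -0.001, -0.001]
wrist_force: [3.5, -0.9, -3.9]
opening: 0.022
finger_force: 30.0
```

Request:
step_arm(
  increments=[0, 0, -0.001, 0, 0, 0, 0, 0],
)

```text
clock: 12.8
ee_pos: [0.4851, 0.0867, 0.1705]
orientation: [0.627, 0.779, -0.001, -0.0]
wrist_force: [1.8, -2.6, -5.3]
opening: 0.0217
finger_force: 30.0
```

Request:
step_arm(
  increments=[0, 0, -0.001, 0, 0, 0, 0, 0],
)

```text
clock: 13.05
ee_pos: [0.4851, 0.0868, 0.17]
orientation: [0.627, 0.779, -0.0, -0.0]
wrist_force: [0.9, -1.4, -3.7]
opening: 0.022
finger_force: 30.0
```

Request:
step_arm(
  increments=[0, 0, -0.0008, 0, 0, 0, 0, 0],
)

```text
clock: 13.3
ee_pos: [0.4851, 0.0868, 0.1693]
orientation: [0.627, 0.779, -0.0, -0.0]
wrist_force: [1.0, -2.2, -6.0]
opening: 0.0221
finger_force: 30.0
```

Request:
step_arm(
  increments=[0, 0, -0.0006, 0, 0, 0, 0, 0],
)

```text
clock: 13.55
ee_pos: [0.4851, 0.0868, 0.1687]
orientation: [0.627, 0.779, -0.0, -0.0]
wrist_force: [1.2, -1.4, -5.6]
opening: 0.0216
finger_force: 30.0
```

Request:
step_arm(
  increments=[0, 0, -0.0006, 0, 0, 0, 0, 0],
)

```text
clock: 13.8
ee_pos: [0.4853, 0.0868, 0.1683]
orientation: [0.627, 0.779, -0.0, -0.0]
wrist_force: [-0.3, -1.4, -5.1]
opening: 0.022
finger_force: 30.0
```

Request:
step_arm(
  increments=[0, 0, -0.0006, 0, 0, 0, 0, 0],
)

```text
clock: 14.05
ee_pos: [0.4854, 0.0868, 0.1678]
orientation: [0.627, 0.779, -0.0, -0.0]
wrist_force: [-0.0, -1.1, -5.1]
opening: 0.0218
finger_force: 30.0
```

Request:
step_arm(
  increments=[0, 0, -0.0006, 0, 0, 0, 0, 0],
)

```text
clock: 14.3
ee_pos: [0.4856, 0.0869, 0.1674]
orientation: [0.627, 0.779, 0.0, 0.0]
wrist_force: [0.4, -0.2, -4.3]
opening: 0.0218
finger_force: 30.0
```

Request:
step_arm(
  increments=[0, 0, -0.0006, 0, 0, 0, 0, 0],
)

```text
clock: 14.55
ee_pos: [0.4856, 0.087, 0.1669]
orientation: [0.627, 0.779, 0.0, 0.0]
wrist_force: [0.3, -1.4, -3.2]
opening: 0.022
finger_force: 30.0
```

Request:
step_arm(
  increments=[0, 0, -0.0006, 0, 0, 0, 0, 0],
)

```text
clock: 14.8
ee_pos: [0.4856, 0.087, 0.1667]
orientation: [0.627, 0.779, 0.0, 0.0]
wrist_force: [-0.4, -0.7, 0.4]
opening: 0.0219
finger_force: 30.0
```

Request:
step_arm(
  increments=[0, 0, -0.0006, 0, 0, 0, 0, 0],
)

```text
clock: 15.05
ee_pos: [0.4857, 0.0869, 0.1665]
orientation: [0.627, 0.779, 0.001, 0.0]
wrist_force: [-1.5, -0.6, 3.6]
opening: 0.0219
finger_force: 30.0
```

```bash
python3 - <<'E'
from h import *
s=ctrl.sense();print(s["ee_pos"],s["wrist_force"])
yaw=np.radians(12.2);ux=np.array([np.cos(yaw),np.sin(yaw)]);uy=np.array([-ux[1],ux[0]])
c=np.array([.5284,.0960]);A=[]
for n in("scene","side"):
    im,P,d=cloud(n)
    A.append(cv2.resize(im[130:250,200:320] if n=="scene" else im[160:260,190:290],(400,400),interpolation=2))
    l=np.stack([(P[...,:2]-c)@ux,(P[...,:2]-c)@uy,P[...,2]],-1)*1000; g=im.mean(-1)
    m=(l[...,2]>40)&(l[...,2]<100)&(l[...,0]>-55)&(l[...,0]<-30)&(abs(l[...,1])<45)&(g<120)
    print(n,np.percentile(l[m],[2,50,98],axis=0).round(1).T.tolist(),m.sum())
cv2.imwrite("pics/both3.png",np.hstack(A))
E
```

```text
[0.48570857 0.08691888 0.16653285] [-1.4674597  -0.61530807  3.5537587 ]
scene [[-47.0, -44.8, -37.9], [-32.5, 27.9, 32.7], [64.4, 87.0, 97.6]] 43
side [[-52.8, -47.0, -35.5], [-18.5, 16.9, 35.5], [64.4, 86.2, 99.4]] 69
```

View pics/both3.png

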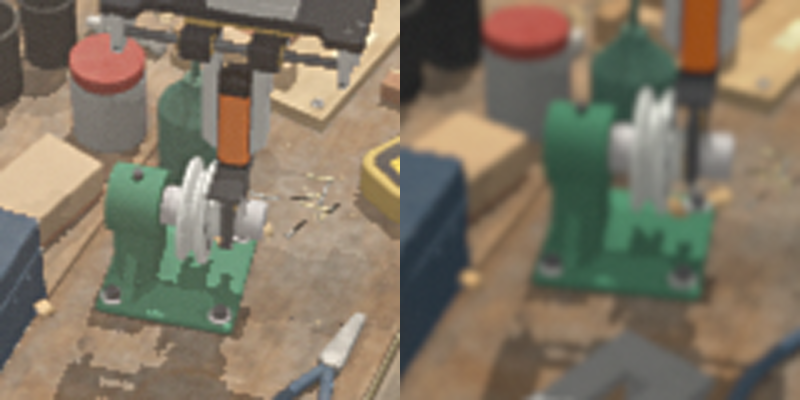

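The fork sits around the axle in the groove at (228,215 in the scene crop), and a firm stop came at the clip's seated height. Drawing the tool straight up now.

Request:
step_arm(
  increments=[0, 0, 0.001, 0, 0, 0, 0.001, 0, 0, 0, 0.001, 0, 0, 0, 0.001, 0],
)

```text
clock: 15.65
ee_pos: [0.4851, 0.0867, 0.1679]
orientation: [0.627, 0.779, -0.001, -0.001]
wrist_force: [1.0, -0.2, -7.8]
opening: 0.0218
finger_force: 30.0
```

Request:
step_arm(
  increments=[0, 0, 0.002, 0, 0, 0, 0.002, 0, 0, 0, 0.002, 0, 0, 0, 0.002, 0],
)

```text
clock: 16.15
ee_pos: [0.4856, 0.0869, 0.1786]
orientation: [0.627, 0.779, 0.0, 0.0]
wrist_force: [-0.3, 0.7, -3.3]
opening: 0.0219
finger_force: 30.0
```

Request:
step_arm(
  increments=[0, 0, 0.004, 0, 0, 0, 0.004, 0, 0, 0, 0.004, 0, 0, 0, 0.004, 0],
)

```text
clock: 16.65
ee_pos: [0.4855, 0.0868, 0.1939]
orientation: [0.627, 0.779, 0.0, 0.0]
wrist_force: [0.4, -0.2, -3.1]
opening: 0.0219
finger_force: 30.0
```

Request:
step_arm(
  increments=[0, 0, 0.02, 0, 0, 0, 0.03, 0, 0, 0, 0.03, 0, 0, 0, 0.011, 0, 0, 0, 0, 0],
)

```text
clock: 17.27
ee_pos: [0.4857, 0.0868, 0.2849]
orientation: [0.627, 0.779, 0.0, 0.0]
wrist_force: [0.4, -0.0, -3.2]
opening: 0.0218
finger_force: 30.0
```

```bash
python3 - <<'E'
from h import *
s=ctrl.sense();print(s["ee_pos"],s["wrist_force"],s["orientation"])
yaw=np.radians(12.2);ux=np.array([np.cos(yaw),np.sin(yaw)]);uy=np.array([-ux[1],ux[0]])
c=np.array([.5284,.0960]);A=[]
for n in("scene","side"):
    im,P,d=cloud(n)
    A.append(cv2.resize(im[130:250,200:320] if n=="scene" else im[160:260,190:290],(400,400),interpolation=2))
    l=np.stack([(P[...,:2]-c)@ux,(P[...,:2]-c)@uy,P[...,2]],-1)*1000; g=im.mean(-1)
    m=(l[...,2]>40)&(l[...,2]<125)&(l[...,0]>-55)&(l[...,0]<-36)&(abs(l[...,1])<45)
    print(n,np.percentile(l[m],[2,50,98],axis=0).round(1).T.tolist(),m.sum())
cv2.imwrite("pics/both4.png",np.hstack(A))
E
```

```text
[0.48573295 0.08683778 0.28491642] [ 0.41743932 -0.00887429 -3.23270316] [6.27155484e-01 7.78893821e-01 4.31920209e-04 4.77699287e-04]
scene [[-53.9, -44.8, -36.5], [-17.4, 8.1, 21.2], [68.4, 89.4, 103.2]] 108
side [[-54.3, -46.0, -37.1], [-6.2, 13.2, 25.7], [64.8, 86.8, 101.8]] 102
```

View pics/both4.png

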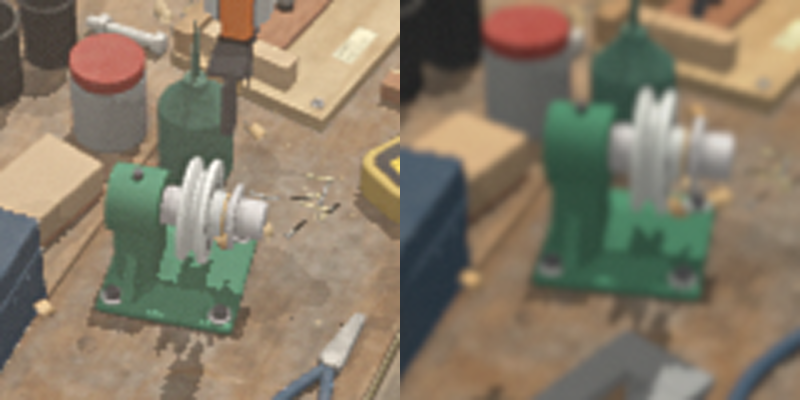

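The clip sits square in the groove at (237,213), its top at z ≈ 103 mm as expected. Taking the tool back to the stand.

Request:
step_arm(
  increments=[0, 0.03, 0, -0.06, -0.01, 0.05, 0, -0.1, -0.01, 0.055, 0, -0.1, -0.01, 0.055, 0, -0.1, -0.01, 0.05, 0, -0.1, -0.001, 0.03, 0, -0.07, 0, 0.007, 0, -0.013, 0, 0, 0, 0],
)

```text
clock: 18.38
ee_pos: [0.4443, 0.3633, 0.2831]
orientation: [0.813, 0.582, -0.001, 0.0]
wrist_force: [-0.2, -0.1, -3.5]
opening: 0.022
finger_force: 30.0
```

Request:
step_arm(
  increments=[0, 0, 0, 0, 0, 0, 0, 0],
)

```text
clock: 18.62
ee_pos: [0.4448, 0.3627, 0.2847]
orientation: [0.813, 0.582, 0.0, 0.0]
wrist_force: [0.4, 0.7, -2.9]
opening: 0.022
finger_force: 30.0
```

```bash
python3 - <<'E'
from h import *
s=ctrl.sense();print(s["ee_pos"],s["wrist_force"],s["orientation"],2*np.degrees(np.arctan2(s["orientation"][1],s["orientation"][0]))-90)
E
```

```text
[0.44484234 0.36271705 0.2847492 ] [ 0.38264555  0.69462351 -2.9268194 ] [8.13497089e-01 5.81568945e-01 1.41171847e-04 1.65832276e-04] -18.878058606431026
```

Request:
step_arm(
  increments=[0, 0.001, -0.03, 0, 0, 0, -0.03, 0, 0, 0, -0.02, 0, 0, 0, -0.005, 0, 0, 0, -0.005, 0, 0, 0, -0.005, 0, 0, 0, -0.005, 0, 0, 0, 0, 0],
)

```text
clock: 19.62
ee_pos: [0.4443, 0.3647, 0.1842]
orientation: [0.813, 0.582, -0.0, 0.0]
wrist_force: [0.1, 0.5, -3.1]
opening: 0.0221
finger_force: 30.0
```

Request:
step_arm(
  increments=[0, 0, -0.01, 0, 0, 0, -0.01, 0, 0, 0, -0.01, 0, 0, 0, -0.01, 0, 0, 0, -0.005, 0, 0, 0, 0, 0],
)

```text
clock: 20.38
ee_pos: [0.4442, 0.3647, 0.1389]
orientation: [0.813, 0.582, -0.001, 0.0]
wrist_force: [-0.3, 0.4, -2.5]
opening: 0.0223
finger_force: 30.0
```

Request:
step_arm(
  increments=[0, 0, -0.003, 0, 0, 0, -0.002, 0, 0, 0, 0, 0],
)

```text
clock: 20.75
ee_pos: [0.4444, 0.3648, 0.1345]
orientation: [0.813, 0.582, 0.0, 0.0]
wrist_force: [-0.2, 0.7, -3.4]
opening: 0.022
finger_force: 30.0
```

Request:
step_arm(
  increments=[0, 0, -0.001, 0, 0, 0, 0, 0],
)

```text
clock: 21.0
ee_pos: [0.4445, 0.3648, 0.1335]
orientation: [0.813, 0.582, -0.0, 0.0]
wrist_force: [0.1, -0.4, -3.7]
opening: 0.0218
finger_force: 30.0
```

Request:
step_arm(
  increments=[0, 0, -0.0007, 0, 0, 0, 0, 0],
)

```text
clock: 21.25
ee_pos: [0.4444, 0.3648, 0.1328]
orientation: [0.813, 0.582, -0.0, 0.0]
wrist_force: [-0.9, 0.2, -3.3]
opening: 0.0221
finger_force: 30.0
```

Request:
step_arm(
  increments=[0, 0, -0.0006, 0, 0, 0, 0, 0],
)

```text
clock: 21.5
ee_pos: [0.4445, 0.3649, 0.1325]
orientation: [0.813, 0.582, 0.0, 0.0]
wrist_force: [-0.1, -0.0, -1.8]
opening: 0.0221
finger_force: 30.0
```

Request:
step_arm(
  increments=[0, 0, -0.0006, 0, 0, 0, 0, 0],
)

```text
clock: 21.75
ee_pos: [0.4445, 0.3649, 0.1325]
orientation: [0.813, 0.582, 0.0, 0.0]
wrist_force: [-1.7, -0.8, 1.9]
opening: 0.0221
finger_force: 30.0
```

The guard is resting on the stand. Opening the fingers.

Request:
step_arm(
  increments=[0, 0, 0, 0, 0, 0, 0, 0, 0, 0, 0, 0, 0, 0, 0, 0, 0, 0, 0, 0, 0, 0, 0, 0, 0, 0, 0, 0, 0, 0, 0, 0],
  hand=0.094,
)

```text
clock: 22.75
ee_pos: [0.4445, 0.3648, 0.1316]
orientation: [0.813, 0.582, 0.0, 0.0]
wrist_force: [-0.3, 0.0, 0.5]
opening: 0.0936
finger_force: 0.0
```

Request:
step_arm(
  increments=[0, 0, 0.01, 0, 0, 0, 0.03, 0, 0, 0, 0.05, 0, 0, 0, 0.05, 0, 0, 0, 0.05, 0, 0, 0, 0, 0, 0, 0, 0, 0],
)

```text
clock: 23.62
ee_pos: [0.4444, 0.3648, 0.3215]
orientation: [0.813, 0.582, 0.0, 0.0]
wrist_force: [0.0, -0.4, 0.3]
opening: 0.0943
finger_force: 0.0
```

```bash
python3 - <<'E'
from h import *
im,P,d=cloud("wrist");sub=np.zeros(P.shape[:2],bool);sub[80:250,200:310]=1
for z,w in((.188,.006),(.111,.003),(.105,.003)):
    q=P[sub&(abs(P[...,2]-z)<w)];print(z,len(q),cv2.minAreaRect((q[:,:2]*1000).astype(np.float32)) if len(q) else"",np.median(q[:,2]))
yaw=np.radians(12.2);ux=np.array([np.cos(yaw),np.sin(yaw)]);uy=np.array([-ux[1],ux[0]])
im,P,d=cloud("scene");l=np.stack([(P[...,:2]-[.5284,.096])@ux,(P[...,:2]-[.5284,.096])@uy,P[...,2]],-1)*1000
m=(l[...,2]>95)&(l[...,2]<125)&(l[...,0]>-55)&(l[...,0]<-33)&(abs(l[...,1])<45);print(m.sum(),l[m].max(0),ctrl.sense()["wrist_force"])
E
```

```text
0.188 551 ((444.7024841308594, 364.4619140625), (30.47435188293457, 22.007383346557617), 70.76742553710938) 0.1884094839273673
0.111 519 ((443.9913024902344, 364.21063232421875), (87.3434066772461, 25.7144775390625), 71.48263549804688) 0.11079435030919701
0.105 2462 ((443.7840270996094, 363.0252685546875), (119.42683410644531, 60.03342819213867), 71.1735610961914) 0.10480403329100728Traceback (most recent call last):
  File "<stdin>", line 7, in <module>
    return umr_maximum(a, axis, None, out, keepdims, initial, where)
ValueError: zero-size array to reduction operation maximum which has no identity
```

The tool hangs correctly. The scene view gave no points at the clip, probably because the arm hides it, so I'll look once more.

```bash
python3 - <<'E'
from h import *
a=viewer.grab_frame("scene")[0][130:250,200:320];b=viewer.grab_frame("side")[0][160:260,190:290]
cv2.imwrite("pics/both5.png",np.hstack([cv2.resize(x,(400,400),interpolation=2) for x in(a,b)]))
E
```

```text
(no output)
```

View pics/both5.png

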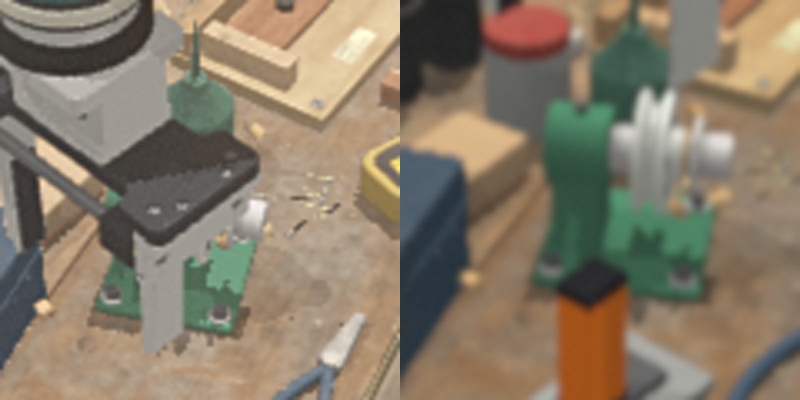

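The gripper only hid the clip from the scene camera. The side view shows the clip still in the groove (700,140) and the tool hanging in its stand (592,340).

```bash
python3 -c "
from plant import workorder
print(workorder.sign_off())"
```

```text
the job is handed in; nothing more can be done
None
```

The clip snapped home in the groove, the fork tool is hanging back in its stand with the gripper clear of it, and the job is handed in; sign-off gave no verdict.

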